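Bring the peanut butter round on the pantry turntable

TASK

Bring the peanut butter round to the yellow mark of the pantry turntable: with one fingertip (or both held together), push gently on the side of a wooden divider until the jar stands squarely in line with the mark on the stand, then take the finger away. The tray must turn slowly, with no pinching or hard shove on the dividers; do not touch or lift the jars and the sugar bowl that ride on it, and leave the cereal dispenser and the ice cream scoop where they are.

Things in the scene. Friction and masses are not known exactly. Their poses are not given: they have to be found in the camera images.
- stand: Fixed black round foot of the turntable, 220 mm across. Origin on the turning axis at shelf level. Its -x axis points from the axis along a black tongue to the yellow mark: a block 42 mm long (radially), 34 mm wide, top at 23 mm, centred 177 mm from the axis, just outside the tray, fixed to the stand. Yaw varies.
- dividers: Three upright wooden divider walls (spokes) fixed on the turning tray around a round hub (32 mm diameter, 90 mm tall). Origin on the turning axis at the tray's top face, 34 mm above the shelf. They run out along 0, 120 and 240 degrees from this body's +x (counter-clockwise from above) to 135 mm from the axis; each 8 mm thick, 85 mm tall (top 119 mm above the shelf). Turns with the tray.
- tray (a joint): The turning tray: wooden disc 290 mm across, top face 34 mm above the shelf, vertical axis. Reads 0 rad at every start whichever way it then faces; grows as it turns counter-clockwise seen from above; turns either way for over a full turn. Bearing friction, no spring: a steady push of 3 to 5 N at the outer end of a divider turns it, and it stops almost at once when the push stops.
- peanut_butter: Closed jar of peanut butter: brown, 70 mm diameter, 95 mm tall, paper label, red lid. Origin at the centre of its underside. Stands loose on the tray, about 85 mm from the axis, about midway between the dividers at 120 and 240 degrees; rides with the tray.
- sugar_bowl: White ceramic sugar bowl with a blue lid and round knob, 80 mm diameter, 89 mm tall, origin at the centre of its underside. Stands loose midway in one of the other two compartments, about 85 mm from the axis. Not to be touched.
- honey_jar: Amber glass honey jar with a brass lid, 60 mm diameter, 85 mm tall, origin at the centre of its underside. Stands loose midway in the remaining compartment, about 85 mm from the axis. Not to be touched.
- dispenser: Black flip-top plastic cereal dispenser, 166 x 96 mm (its x, y), 249 mm tall, origin at the centre of its underside. Stands loose on the shelf to the left of the turntable. Leave alone.
- scoop: Stainless steel ice cream scoop lying on the shelf to the right of the turntable, along its x axis from -110 mm (handle end) to +97 mm (bowl end), up to 54 mm wide, 27 mm high; origin at shelf level below the handle. Leave alone.

How it is judged:
On the way:
1. a fingertip pushes on a divider (contact force between the fingers and dividers above 0.3 N), for 0.02 s.
At the end, for the whole second after the job is handed in: The centre of the peanut butter jar is within 15 mm sideways of the line from the turning axis to the yellow mark, on the mark's side; it, the sugar bowl and the honey jar stand upright on the tray, the tray is at rest, and the dispenser and the scoop are within 20 mm of where they were (y of peanut_butter in the frame of stand between -0.015 and 0.015 m and x of peanut_butter in the frame of stand below -0.05 m and horizontal distance between each of peanut_butter, sugar_bowl, honey_jar and dividers below 0.13 m and angle between each of peanut_butter, sugar_bowl, honey_jar's own z axis and vertical below 0.1 rad and z of peanut_butter in the frame of stand between 0.024 and 0.044 m and z of sugar_bowl in the frame of stand between 0.024 and 0.044 m and z of honey_jar in the frame of stand between 0.024 and 0.044 m and velocity of joint tray between -0.05 and 0.05 rad/s and distance of each of dispenser, scoop from where it was at the start of the episode below 0.02 m); the robot touches nothing.
It fails at once if the robot touches a jar or the sugar bowl on the tray (over 1 N) (contact force between any of the fingers, the arm and peanut_butter above 1 N or contact force between any of the fingers, the arm and sugar_bowl above 1 N or contact force between any of the fingers, the arm and honey_jar above 1 N).
It fails at once if a jar or the sugar bowl is lifted off the tray or tipped (z of any of peanut_butter, sugar_bowl, honey_jar in the frame of stand above 0.05 m or angle between any of peanut_butter, sugar_bowl, honey_jar's own z axis and vertical above 0.3 rad).
It fails at once if a divider is pinched or shoved hard (over 45 N) (contact force between the fingers and dividers above 45 N).
It fails at once if the tray is spun (faster than 4 rad/s) (velocity of joint tray above 4 rad/s or velocity of joint tray below -4 rad/s).
It fails at once if the dispenser or the scoop is moved by more than 20 mm (distance of any of dispenser, scoop from where it was at the start of the episode above 0.02 m).
It also fails if it takes over 48 s, if anything falls off the work surface, if the arm or the gripper's body presses on something with over 40 N, if the wrist force passes 120 N, or if a joint passes its speed limit or range.

ROBOT

A 6-joint arm with a two-finger parallel gripper is mounted at the origin on the work surface. World frame = base frame: x ahead of the robot, y to its left, z up, the work surface at z = 0. Lengths are in m, angles in rad, forces in N, time in s.
With the tool pointing down it reaches from about 0.275 to 0.775 m from the base axis. Payload 14.6 kg.
Tool frame: the origin (TCP) lies at the very end of the fingers, on their centre line; the grasp point (between the pads) lies 19 mm behind it (grip_depth is the distance from the TCP to the grasp point, in m); z points along the fingers, y is the line along which they close (so a half turn about z gives the same grasp; the last joint's range is limited). The gripper opens to 85 mm and grips with 20 to 120 N. Pads are 22 mm wide; open, the fingers measure 114 mm over their backs; the gripper's body (76 mm by 85 mm) begins 54 mm behind the grasp point. The pads swing forward as they close: fully open they stand 13 mm farther back than shut.
Start: joints at [1.013, 0.263, -0.048, 1.259, 0, 1.415], TCP at [0.206, 0.483, 0.231] pointing down, gripper open.
Joint ranges: [-2.65, 2.65], [-0.89, 1.7], [-1.18, 1.37], [-2.13, 2.11], [-1.35, 1.29], [-3.14, 3.14]. Speed limits (rad/s): [1.89, 1.89, 2.57, 2.79, 3.14, 3.14].

INTERFACE

Orientations are given as a 3x3 rotation matrix whose columns are the frame's x, y, z axes.
In Python, from plant import * gives the robot as it stands. The module is installed in compiled form; this text tells all that it offers.
- The arm moves only by the tool apply_moves, never from a script. Its argument "deltas" is a list of rows, each a list of 6 numbers: the shift along the tool's x, y, z in mm, then the turn, a rotation vector about the tool's x, y, z in degrees. A call has exactly 5 rows; each row shifts and turns the commanded pose from where the row before left it, along the tool's axes as they then stand; what a row does not reach is not made up. A row lasts 1/10 s, in which the tool goes at most 50 mm and 8.59 degrees, less where a joint would pass 70% of its speed; a pose out of reach is approached as far as the arm can. A call is refused whole if a number of a shift passes 50 or a number of a turn 8.59, either way. A call with a gripper value outside its range is refused whole. "fingers" is the opening, from 0 (shut) to 1 (fully open), set as the call begins (left out, the last holds). The fingers move at their own pace and stop on an object; the grip force is fixed at half the most. Time passes only in rows, so rows that do not move let the fingers close, or fill a call up. It gives the time, the measured TCP pose, the force, the opening and the grip force at its end, in the units of the state.
- get_obs(): the state, without advancing time (a new reading comes with each control period).
- capture(name): name is "scene" or "top" or "wrist"; returns a dict with "pixels" (420x560x3 uint8, red, green, blue), "mtx" (3x3 intrinsics, pixels), "world_to_cam" (4x4, takes a point from world to camera coordinates). Camera axes: x right, y down, z forward; pixel columns grow to the right and rows downward; lengths in m; the calibration is good to about 2 mm. A picture is of the moment at which its call begins. There is no depth.
- job_done(): hands the job in; it is judged then, once.
The state is a dict: "time_s": time; "joints": joint angles; "joint_velocities": joint speeds; "joint_torque": joint torques, N m; "eef_pos": TCP position; "tool_rot": TCP orientation; "force": force on the tool from outside, world axes, zero at the start; "ft_torque": the same for the moment, N m; "grip_width": finger opening in m; "gripper_force": force on a finger pad.
Only numpy, scipy, OpenCV 4.12 (cv2) and the standard library are available. Lean on these libraries where they do the work, as an engineer would, in place of code of your own. Each camera call takes 0.05 s, during which the arm holds its last target. There are 200 camera calls.

## Working session

There is one attempt and no reset: what is moved stays moved. The work goes in short steps, Python scripts to look and compute and a tool call to move; the robot and the scene stay as the last step left them, time stands still between calls to the robot, and variables do not carry over. Pictures are saved under pics/ and viewed, at most 10 in all, crops included, and the job is handed in when it is done.

Besides the shell and the picture viewer there is one more tool, called after "Call:" as a command line: name --pt "numbers of a row" for each row, then --argument value for the rest. apply_moves: Moves the arm, as the interface text tells. Its arguments: {"type":"object","properties":{"deltas":{"type":"array","items":{"type":"array","items":{"type":"number"}}},"fingers":{"type":"number"}},"required":["deltas"]}

```bash
mkdir -p pics; python3 - <<'E'
from plant import *
import cv2,numpy as np
for n in ("top","scene"):
    c=capture(n); cv2.imwrite(f"pics/{n}0.png",c["pixels"][:,:,::-1]); np.savez(f"{n}0.npz",**c)
    print(n,np.linalg.inv(c["world_to_cam"])[:3].round(3).tolist(),c["mtx"].round(1).tolist())
o=get_obs();print(o["time_s"],o["tool_rot"],o["eef_pos"])
E
```

```text
top [[0.004, -0.989, 0.15, 0.399], [-1.0, -0.005, -0.008, 0.019], [0.008, -0.15, -0.989, 1.196]] [[462.0, 0.0, 275.1], [0.0, 462.0, 213.5], [0.0, 0.0, 1.0]]
scene [[0.492, 0.607, -0.624, 1.201], [0.87, -0.358, 0.338, -0.325], [-0.018, -0.71, -0.704, 0.744]] [[391.6, 0.0, 272.1], [0.0, 391.6, 205.8], [0.0, 0.0, 1.0]]
0.1 [[-9.19986093e-01  3.91950706e-01 -4.83154495e-04]
 [ 3.91950984e-01  9.19985738e-01 -8.17039121e-04]
 [ 1.24256185e-04 -9.41037508e-04 -9.99999550e-01]] [0.20567243 0.48278308 0.2308632 ]
```

View pics/top0.png

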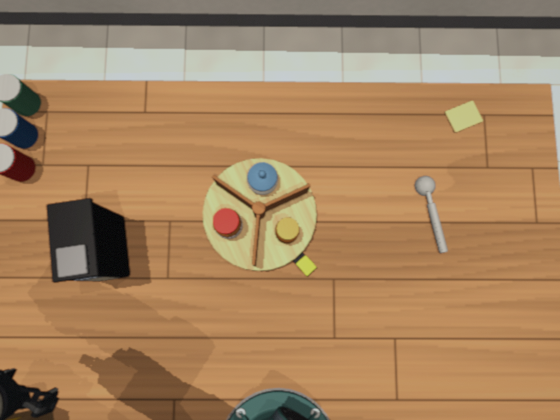

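View pics/scene0.png

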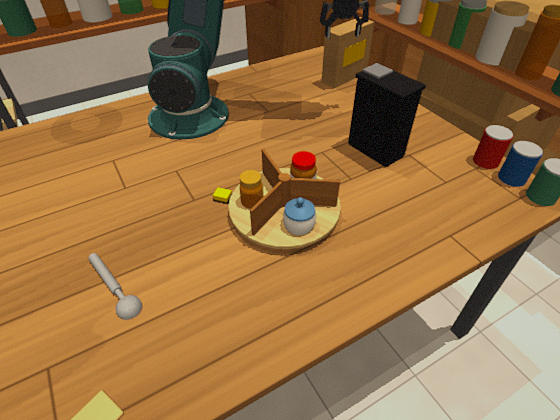

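The top view shows the tray centred near (260,213), the peanut butter's red lid at (226,222), the honey at (288,230), the sugar bowl at (262,178) and the yellow mark at (306,265). The dispenser is on the left and the scoop on the right.

```bash
cat > h.py <<'E'
import cv2,numpy as np
def ray(c,u,v,z):
    T=np.linalg.inv(c["world_to_cam"]); d=T[:3,:3]@np.linalg.inv(c["mtx"])@[u,v,1]; p=T[:3,3]
    return p+d*(z-p[2])/d[2]
def blob(c,lo,hi,box):
    h=cv2.cvtColor(np.ascontiguousarray(c["pixels"]),cv2.COLOR_RGB2HSV); m=cv2.inRange(h,lo,hi)
    k=np.zeros_like(m); x0,y0,x1,y1=box; k[y0:y1,x0:x1]=m[y0:y1,x0:x1]
    n,l,s,ce=cv2.connectedComponentsWithStats(k); i=1+np.argmax(s[1:,4]); return ce[i],s[i]
def measure(c,v=1):
    mk,ms=blob(c,(24,180,120),(34,255,255),(295,250,325,285))
    r,rs=blob(c,(0,180,100),(6,255,255),(190,140,330,290))
    hub,hs=ray(c,259,208,.124),0
    M=ray(c,*mk,.023); R=ray(c,*r,.129)
    return mk,ms,M,r,rs,R,hub
def ang(a):return np.degrees(np.arctan2(a[1],a[0]))
E
python3 - <<'E'
from h import *
c=dict(np.load("top0.npz"))
mk,ms,M,r,rs,R,hub=measure(c)
print(mk,ms,M,"\n",r,rs,R,hub)
# tray: outline ellipse from light wood colour
h=cv2.cvtColor(c["pixels"],cv2.COLOR_RGB2HSV)
print("hsv tray,hub,div,wood",h[250,235],h[208,259],h[240,257],h[300,200])
m=cv2.inRange(h,(16,60,120),(28,150,255));k=np.zeros_like(m);k[150:280,195:325]=m[150:280,195:325]
k=cv2.morphologyEx(k,cv2.MORPH_OPEN,np.ones((3,3)))
p=cv2.convexHull(cv2.findNonZero(k));e=cv2.fitEllipse(p);print(e)
A=ray(c,*e[0],.034);print("axis",A, "r",np.linalg.norm(ray(c,e[0][0]+e[1][0]/2,e[0][1],.034)-A))
print("mark",np.linalg.norm((M-A)[:2]),ang(M-A),"pb",np.linalg.norm((R-A)[:2]),ang(R-A))
# divider ends
for u,v in [(256,264),(308,186),(215,178)]:
    P=ray(c,u,v,.119);print(P,np.linalg.norm((P-A)[:2]),ang(P-A))
b=c["pixels"][140:290,190:330,::-1];cv2.imwrite("pics/crop0.png",cv2.resize(b,None,fx=4,fy=4,interpolation=2))
E
```

```text
Traceback (most recent call last):
  File "h.py", line 10, in measure
    mk,ms=blob(c,(24,180,120),(34,255,255),(295,250,325,285))
          ~~~~^^^^^^^^^^^^^^^^^^^^^^^^^^^^^^^^^^^^^^^^^^^^^^^
  File "h.py", line 8, in blob
    n,l,s,ce=cv2.connectedComponentsWithStats(k); i=1+np.argmax(s[1:,4]); return ce[i],s[i]
                                                      ~~~~~~~~~^^^^^^^^^
ValueError: attempt to get argmax of an empty sequence
```

```bash
sed -i 's/(24,180,120),(34,255,255)/(24,200,120),(40,255,255)/' h.py; python3 - <<'E'
from h import *
c=dict(np.load("top0.npz"))
h=cv2.cvtColor(c["pixels"],cv2.COLOR_RGB2HSV)
print("hsv mark,tray,hub,div,wood,lid",h[265,306],h[250,235],h[208,259],h[240,257],h[300,200],h[222,226])
b=c["pixels"][140:290,190:330,::-1];cv2.imwrite("pics/crop0.png",cv2.resize(b,None,fx=4,fy=4,interpolation=2))
mk,ms,M,r,rs,R,hub=measure(c)
print(mk,ms,M,"\n",r,rs,R,hub)
m=cv2.inRange(h,(18,60,120),(30,190,255));k=np.zeros_like(m);k[150:280,195:325]=m[150:280,195:325]
k=cv2.morphologyEx(k,cv2.MORPH_OPEN,np.ones((3,3)))
p=cv2.convexHull(cv2.findNonZero(k));e=cv2.fitEllipse(p);print(e)
A=ray(c,*e[0],.034);print("axis",A, "r",np.linalg.norm(ray(c,e[0][0]+e[1][0]/2,e[0][1],.034)-A))
print("mark",np.linalg.norm((M-A)[:2]),ang(M-A),"pb",np.linalg.norm((R-A)[:2]),ang(R-A))
for u,v in [(256,264),(308,186),(215,178)]:
    P=ray(c,u,v,.119);print(P,np.linalg.norm((P-A)[:2]),ang(P-A))
E
```

```text
hsv mark,tray,hub,div,wood,lid [ 32 146 205] [ 28  79 198] [ 14 145 186] [ 14 149 113] [ 15 131 189] [  2 161 196]Traceback (most recent call last):
  File "<stdin>", line 6, in <module>
  File "h.py", line 10, in measure
    mk,ms=blob(c,(24,200,120),(40,255,255),(295,250,325,285))
          ~~~~^^^^^^^^^^^^^^^^^^^^^^^^^^^^^^^^^^^^^^^^^^^^^^^
  File "h.py", line 8, in blob
    n,l,s,ce=cv2.connectedComponentsWithStats(k); i=1+np.argmax(s[1:,4]); return ce[i],s[i]
                                                      ~~~~~~~~~^^^^^^^^^
    return _wrapfunc(a, 'argmax', axis=axis, out=out, **kwds)
    return bound(*args, **kwds)
ValueError: attempt to get argmax of an empty sequence
```

View pics/crop0.png

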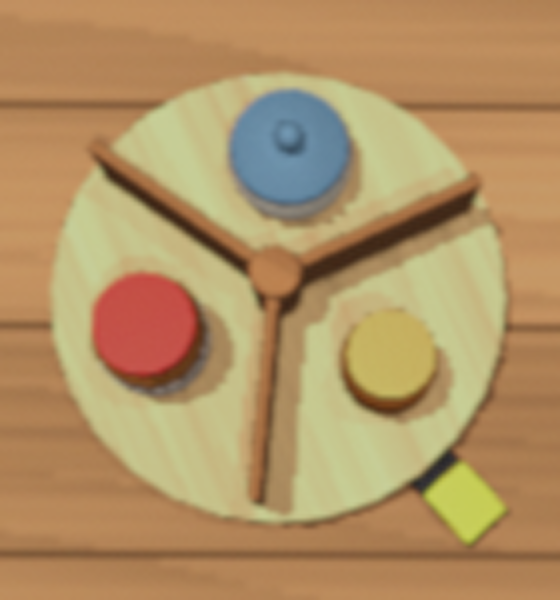

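The crop shows the hub top at full-frame (258.5,208). The divider ends are at (254,264), (308,185.5) and (214.5,177), and the mark is at (306,265).

```bash
sed -i 's/(24,200,120),(40,255,255)/(29,125,120),(40,255,255)/;s/(0,180,100),(6/(0,140,120),(6/' h.py; python3 - <<'E'
from h import *
c=dict(np.load("top0.npz"))
h=cv2.cvtColor(c["pixels"],cv2.COLOR_RGB2HSV)
mk,ms,M,r,rs,R,hub=measure(c)
print(mk,ms,M,"\n",r,rs,R,hub)
m=cv2.inRange(h,(20,50,120),(34,115,255));k=np.zeros_like(m);k[150:280,195:325]=m[150:280,195:325]
k=cv2.morphologyEx(k,cv2.MORPH_OPEN,np.ones((3,3)))
p=cv2.convexHull(cv2.findNonZero(k));e=cv2.fitEllipse(p);print(e)
A=ray(c,*e[0],.034);print("axis",A, "r",np.linalg.norm(ray(c,e[0][0]+e[1][0]/2,e[0][1],.034)-A))
print("mark",np.linalg.norm((M-A)[:2]),ang(M-A),"pb",np.linalg.norm((R-A)[:2]),ang(R-A))
for u,v in [(254,264),(308,185.5),(214.5,177)]:
    P=ray(c,u,v,.119);print(P,np.linalg.norm((P-A)[:2]),ang(P-A))
P=ray(c,288,228,.119);print("honey",P,np.linalg.norm((P-A)[:2]),ang(P-A))
for u,v,n in [(425,186,'sc'),(443,250,'sc')]: print(n,ray(c,u,v,.015))
for u,v in [(89,200),(93,279),(128,276),(122,239)]: print(ray(c,u,v,0),ray(c,u,v,.249))
E
```

```text
[305.67410714 264.99107143] [296 256  20  20 224] [ 0.44581437 -0.06806891  0.023     ] 
 [225.77263969 220.87475915] [214 209  25  25 519] [0.54294542 0.1253319  0.129     ] [0.57455459 0.04841173 0.124     ]
((259.1972961425781, 214.1422576904297), (112.64704895019531, 113.91524505615234), 91.49606323242188)
axis [0.57345851 0.05023388 0.034     ] r 0.14332193914189692
mark 0.17403613382304747 -137.17511460355058 pb 0.08106023528308552 112.11240905867878
[0.44375558 0.0589208  0.119     ] 0.129993506173974 176.16830674192988
[ 0.63028967 -0.06759212  0.119     ] 0.13081569343727567 -64.25053586443562
[0.64966706 0.15528698 0.119     ] 0.12978403645077471 54.0417849582149
honey [ 0.52817745 -0.01994247  0.119     ] 0.08351702959987192 -122.83199582048888
sc [ 0.65306661 -0.38224723  0.015     ]
sc [ 0.48589065 -0.42102799  0.015     ]
[0.61366682 0.49744812 0.        ] [0.56900881 0.39784187 0.249     ]
[0.40874481 0.47410992 0.        ] [0.40674761 0.37936223 0.249     ]
[0.41671324 0.38531523 0.        ] [0.41305716 0.30905289 0.249     ]
[0.51158445 0.4057094  0.        ] [0.48817802 0.32520138 0.249     ]
```

Call:
apply_moves --pt "-14 -19 -7 0 0 0" --pt "-14 -19 -7 0 0 0" --pt "-14 -19 -7 0 0 0" --pt "-14 -19 -7 0 0 0" --pt "-14 -19 -7 0 0 0" --fingers 0

```text
time_s: 0.6
eef_pos: [0.2329, 0.3671, 0.2663]
tool_rot: [[-0.92, 0.392, -0.0], [0.392, 0.92, -0.0], [0.0, -0.001, -1.0]]
force: [0.3, -0.5, 0.8]
grip_width: 0.0122
gripper_force: 0.0
```

Call:
apply_moves --pt "-14 -19 -7 0 0 0" --pt "-14 -19 -7 0 0 0" --pt "-14 -19 -7 0 0 0" --pt "-14 -19 -7 0 0 0" --pt "-14 -19 -7 0 0 0"

```text
time_s: 1.1
eef_pos: [0.26, 0.2523, 0.3014]
tool_rot: [[-0.92, 0.392, -0.0], [0.392, 0.92, -0.0], [0.0, -0.0, -1.0]]
force: [0.3, 0.2, -0.9]
grip_width: -0.0004
gripper_force: 0.0
```

Call:
apply_moves --pt "-24 -6 0 0 0 0" --pt "-24 -6 0 0 0 0" --pt "-24 -6 0 0 0 0" --pt "-24 -6 0 0 0 0" --pt "-24 -6 0 0 0 0"

```text
time_s: 1.6
eef_pos: [0.3593, 0.1779, 0.3011]
tool_rot: [[-0.92, 0.392, -0.0], [0.392, 0.92, -0.0], [0.0, -0.0, -1.0]]
force: [0.1, 0.3, 0.3]
grip_width: -0.0001
gripper_force: 0.0
```

Call:
apply_moves --pt "-24 -6 0 0 0 0" --pt "-24 -6 0 0 0 0" --pt "-24 -6 0 0 0 0" --pt "-24 -6 0 0 0 0" --pt "-24 -6 0 0 0 0"

```text
time_s: 2.1
eef_pos: [0.458, 0.1033, 0.301]
tool_rot: [[-0.92, 0.392, -0.001], [0.392, 0.92, -0.0], [0.0, -0.0, -1.0]]
force: [-0.6, 0.1, 0.9]
grip_width: 0.0004
gripper_force: 0.0
```

Call:
apply_moves --pt "0 0 0 0 0 8" --pt "0 0 0 0 0 8" --pt "0 0 0 0 0 8" --pt "0 0 0 0 0 8" --pt "0 0 0 0 0 8"

```text
time_s: 2.6
eef_pos: [0.4572, 0.104, 0.301]
tool_rot: [[-0.448, 0.894, -0.001], [0.894, 0.448, -0.0], [0.0, -0.001, -1.0]]
force: [0.3, 0.8, 0.9]
grip_width: 0.0002
gripper_force: 0.0
```

Call:
apply_moves --pt "0 0 0 0 0 8" --pt "0 0 0 0 0 8" --pt "0 0 0 0 0 8" --pt "0 0 0 0 0 8" --pt "0 0 0 0 0 0"

```text
time_s: 3.1
eef_pos: [0.4573, 0.104, 0.3011]
tool_rot: [[0.091, 0.996, -0.001], [0.996, -0.091, -0.0], [-0.0, -0.001, -1.0]]
force: [0.6, -0.1, -0.6]
grip_width: -0.0
gripper_force: 0.0
```

Call:
apply_moves --pt "0 1 25 0 0 0" --pt "0 1 25 0 0 0" --pt "0 1 25 0 0 0" --pt "0 1 25 0 0 0" --pt "0 1 25 0 0 0"

```text
time_s: 3.6
eef_pos: [0.4622, 0.1036, 0.1752]
tool_rot: [[0.084, 0.996, -0.0], [0.996, -0.084, 0.0], [-0.0, -0.0, -1.0]]
force: [0.6, -0.5, -0.6]
grip_width: -0.0
gripper_force: 0.0
```

Call:
apply_moves --pt "0 0 20 0 0 0" --pt "0 0 20 0 0 0" --pt "0 0 20 0 0 0" --pt "0 0 20 0 0 0" --pt "0 0 11 0 0 0"

```text
time_s: 4.1
eef_pos: [0.4617, 0.1035, 0.0839]
tool_rot: [[0.085, 0.996, -0.002], [0.996, -0.085, -0.0], [-0.0, -0.002, -1.0]]
force: [0.6, -0.7, 0.4]
grip_width: -0.0
gripper_force: 0.0
```

```bash
python3 - <<'E'
from plant import *
import cv2
c=capture("scene");b=c["pixels"][90:270,190:400,::-1];cv2.imwrite("pics/s1.png",cv2.resize(b,None,fx=3,fy=3,interpolation=2))
E
```

```text
(no output)
```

View pics/s1.png

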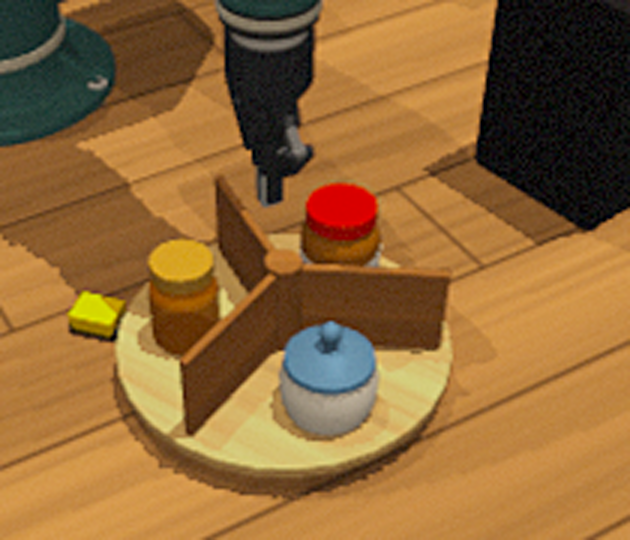

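The shut fingertips, at crop pixel (268,200), hang between the near divider and the peanut butter, clear of both. Next I make gentle contact.

Call:
apply_moves --pt "-6 0 0 0 0 0" --pt "-6 0 0 0 0 0" --pt "-6 0 0 0 0 0" --pt "-5 0 0 0 0 0" --pt "-3 0 0 0 0 0"

```text
time_s: 4.65
eef_pos: [0.4602, 0.0771, 0.0857]
tool_rot: [[0.089, 0.996, 0.001], [0.996, -0.089, -0.0], [0.0, 0.001, -1.0]]
force: [0.1, 1.2, 0.2]
grip_width: -0.0002
gripper_force: 0.0
```

Call:
apply_moves --pt "-2 0 0 0 0 0" --pt "-2 0 0 0 0 0" --pt "-2 0 0 0 0 0" --pt "-2 0 0 0 0 0" --pt "-2 0 0 0 0 0"

```text
time_s: 5.15
eef_pos: [0.4592, 0.0678, 0.0853]
tool_rot: [[0.088, 0.996, 0.0], [0.996, -0.088, 0.0], [0.0, 0.0, -1.0]]
force: [0.0, 3.1, 2.4]
grip_width: -0.0001
gripper_force: 1.4
```

Call:
apply_moves --pt "-4 -0.2 0 0 0 -2" --pt "-6.1 -0.25 0 0 0 -3" --pt "-6.1 -0.25 0 0 0 -3" --pt "-6.1 -0.25 0 0 0 -3" --pt "-6.1 -0.25 0 0 0 -3"

```text
time_s: 5.65
eef_pos: [0.458, 0.0392, 0.0853]
tool_rot: [[-0.157, 0.988, -0.0], [0.988, 0.157, 0.0], [0.0, -0.0, -1.0]]
force: [0.1, 1.9, 2.6]
grip_width: 0.0001
gripper_force: 1.7
```

Call:
apply_moves --pt "-6.1 -0.25 0 0 0 -3" --pt "-6.1 -0.25 0 0 0 -3" --pt "-6.1 -0.25 0 0 0 -3" --pt "-6.1 -0.25 0 0 0 -3" --pt "-6.1 -0.25 0 0 0 -3"

```text
time_s: 6.15
eef_pos: [0.4644, 0.0095, 0.0852]
tool_rot: [[-0.408, 0.913, -0.001], [0.913, 0.408, 0.0], [0.001, -0.001, -1.0]]
force: [-2.1, 3.2, 1.8]
grip_width: 0.0001
gripper_force: 1.7
```

Call:
apply_moves --pt "-6.1 -0.25 0 0 0 -3" --pt "-6.1 -0.25 0 0 0 -3" --pt "-6.1 -0.25 0 0 0 -3" --pt "-6.1 -0.25 0 0 0 -3" --pt "-6.1 -0.25 0 0 0 -3"

```text
time_s: 6.65
eef_pos: [0.4781, -0.0175, 0.085]
tool_rot: [[-0.63, 0.777, -0.002], [0.777, 0.63, -0.0], [0.001, -0.002, -1.0]]
force: [-4.1, 1.3, 1.7]
grip_width: 0.0002
gripper_force: 1.7
```

Call:
apply_moves --pt "-6.1 -0.25 0 0 0 -3" --pt "-6.1 -0.25 0 0 0 -3" --pt "-6.1 -0.25 0 0 0 -3" --pt "-6.1 -0.25 0 0 0 -3" --pt "-6.1 -0.25 0 0 0 -3"

```text
time_s: 7.15
eef_pos: [0.4986, -0.0401, 0.0848]
tool_rot: [[-0.809, 0.587, -0.002], [0.587, 0.809, -0.0], [0.002, -0.002, -1.0]]
force: [-3.2, -0.4, 0.9]
grip_width: 0.0003
gripper_force: 1.7
```

Call:
apply_moves --pt "-6.1 -0.25 0 0 0 -3" --pt "-6.1 -0.25 0 0 0 -3" --pt "-6.1 -0.25 0 0 0 -3" --pt "-6.1 -0.25 0 0 0 -3" --pt "-6.1 -0.25 0 0 0 -3"

```text
time_s: 7.65
eef_pos: [0.5244, -0.0565, 0.0848]
tool_rot: [[-0.934, 0.358, -0.002], [0.358, 0.934, -0.001], [0.002, -0.001, -1.0]]
force: [-3.6, -1.3, 0.4]
grip_width: 0.0
gripper_force: 1.7
```

Call:
apply_moves --pt "-6.1 -0.25 0 0 0 -3" --pt "-6.1 -0.25 0 0 0 -3" --pt "-6.1 -0.25 0 0 0 -3" --pt "-6.1 -0.25 0 0 0 -3" --pt "-4 -0.2 0 0 0 -2"

```text
time_s: 8.15
eef_pos: [0.5517, -0.0654, 0.0848]
tool_rot: [[-0.993, 0.122, -0.002], [0.122, 0.993, -0.001], [0.002, -0.001, -1.0]]
force: [-2.7, -2.3, -0.5]
grip_width: -0.0002
gripper_force: 1.6
```

```bash
python3 - <<'E'
from plant import *
from h import *
c=capture("top");b=c["pixels"][140:290,190:330,::-1];cv2.imwrite("pics/t2.png",cv2.resize(b,None,fx=4,fy=4,interpolation=2));np.savez("t2.npz",**c)
o=get_obs();print(o["eef_pos"],o["force"])
A=np.array([.574,.0495,0])
mk,ms,M,r,rs,R,_=measure(c);print(mk,ms,r,rs,R,ang(M-A),ang(R-A),np.linalg.norm((R-A)[:2]))
E
```

```text
[ 0.55231101 -0.06536079  0.08483371] [-1.21043347 -0.19907854 -0.82795562]Traceback (most recent call last):
  File "<stdin>", line 6, in <module>
  File "h.py", line 10, in measure
    mk,ms=blob(c,(29,125,120),(40,255,255),(295,250,325,285))
          ~~~~^^^^^^^^^^^^^^^^^^^^^^^^^^^^^^^^^^^^^^^^^^^^^^^
  File "h.py", line 8, in blob
    n,l,s,ce=cv2.connectedComponentsWithStats(k); i=1+np.argmax(s[1:,4]); return ce[i],s[i]
                                                      ~~~~~~~~~^^^^^^^^^
    return _wrapfunc(a, 'argmax', axis=axis, out=out, **kwds)
    return bound(*args, **kwds)
ValueError: attempt to get argmax of an empty sequence
```

View pics/t2.png

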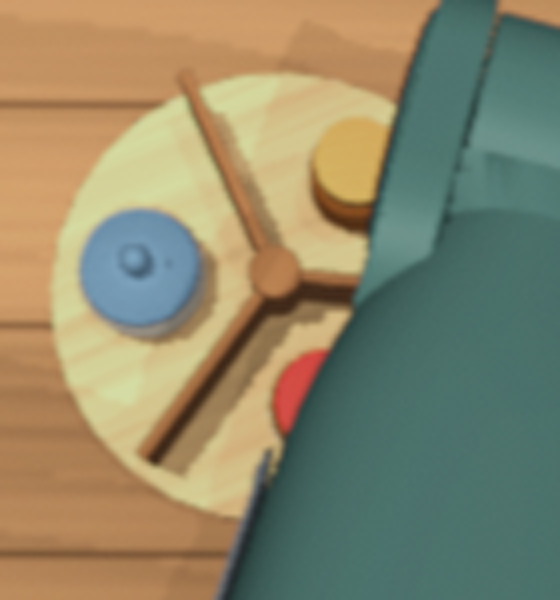

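The arm hides the mark and most of the jar. The divider ends are visible at full-frame (227.5,253.8) and (236.8,158.8), and they give the tray angle.

```bash
python3 - <<'E'
from h import *
c=dict(np.load("t2.npz"));A=np.array([.574,.0495,0])
for u,v in [(227.5,253.8),(236.8,158.8)]:
    P=ray(c,u,v,.119);print(P,np.linalg.norm((P-A)[:2]),ang(P-A))
E
```

```text
[0.46707954 0.12077002 0.119     ] 0.12849669780923303 146.31374773559017
[0.69468126 0.10290265 0.119     ] 0.13196897204181426 23.869865513385303
```

Call:
apply_moves --pt "-4 -0.2 0 0 0 -2" --pt "-6.1 -0.25 0 0 0 -3" --pt "-6.1 -0.25 0 0 0 -3" --pt "-6.1 -0.25 0 0 0 -3" --pt "-6.1 -0.25 0 0 0 -3"

```text
time_s: 8.7
eef_pos: [0.58, -0.0672, 0.0849]
tool_rot: [[-0.993, -0.121, -0.002], [-0.121, 0.993, -0.001], [0.002, -0.001, -1.0]]
force: [-3.4, -2.7, -0.3]
grip_width: -0.0003
gripper_force: 1.8
```

Call:
apply_moves --pt "-4 -0.2 0 0 0 -2" --pt "-2 -0.1 0 0 0 -1" --pt "-2 -0.1 0 0 0 -1" --pt "0 0 0 0 0 0" --pt "0 0 0 0 0 0"

```text
time_s: 9.2
eef_pos: [0.5884, -0.0659, 0.0853]
tool_rot: [[-0.982, -0.189, 0.0], [-0.189, 0.982, 0.0], [-0.0, 0.0, -1.0]]
force: [-1.2, -1.5, -1.1]
grip_width: 0.0002
gripper_force: 0.8
```

```bash
python3 - <<'E'
from plant import *
from h import *
c=capture("scene");b=c["pixels"][90:270,190:400,::-1];cv2.imwrite("pics/s3.png",cv2.resize(b,None,fx=3,fy=3,interpolation=2));np.savez("s3.npz",**c)
o=get_obs();print(o["eef_pos"],o["force"])
E
```

```text
[ 0.58839068 -0.06589144  0.08530221] [-1.98317579  0.27294581 -0.54500101]
```

View pics/s3.png

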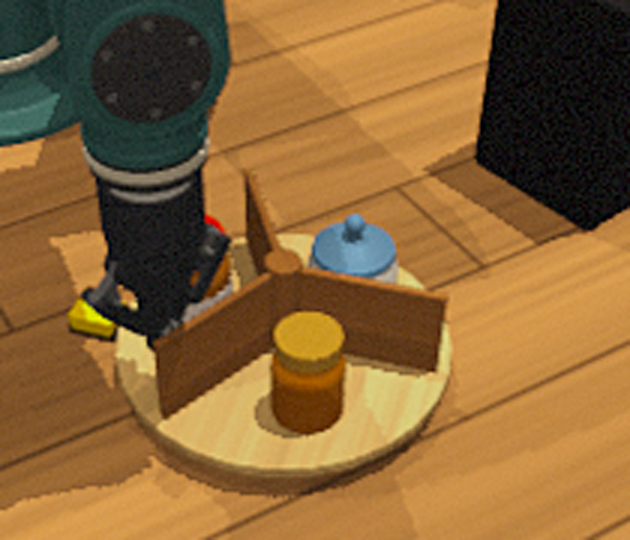

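The peanut butter stands behind the gripper, near the mark, and the finger is still on the divider. I back off, lift and swing aside to look.

Call:
apply_moves --pt "3 0 0 0 0 0" --pt "5 0 0 0 0 0" --pt "5 0 0 0 0 0" --pt "0 0 -10 0 0 0" --pt "0 0 -20 0 0 0"

```text
time_s: 9.75
eef_pos: [0.5749, -0.0683, 0.1153]
tool_rot: [[-0.982, -0.189, -0.002], [-0.189, 0.982, 0.001], [0.002, 0.001, -1.0]]
force: [0.4, -0.9, 0.7]
grip_width: -0.0002
gripper_force: 0.0
```

Call:
apply_moves --pt "0 0 -25 0 0 0" --pt "0 0 -25 0 0 0" --pt "0 0 -25 0 0 0" --pt "0 0 -25 0 0 0" --pt "0 0 -25 0 0 0"

```text
time_s: 10.25
eef_pos: [0.5756, -0.0684, 0.2423]
tool_rot: [[-0.982, -0.189, 0.001], [-0.189, 0.982, -0.0], [-0.001, -0.0, -1.0]]
force: [0.5, -0.7, 0.9]
grip_width: -0.0005
gripper_force: 0.0
```

Call:
apply_moves --pt "4 -40 0 0 0 0" --pt "4 -40 0 0 0 0" --pt "4 -40 0 0 0 0" --pt "4 -40 0 0 0 0" --pt "4 -40 0 0 0 0"

```text
time_s: 10.75
eef_pos: [0.5938, -0.2702, 0.2413]
tool_rot: [[-0.982, -0.189, 0.001], [-0.189, 0.982, -0.0], [-0.001, -0.001, -1.0]]
force: [-0.2, -0.4, -0.4]
grip_width: -0.0
gripper_force: 0.0
```

```bash
python3 - <<'E'
from plant import *
from h import *
c=capture("top");b=c["pixels"][140:290,190:330,::-1];cv2.imwrite("pics/t4.png",cv2.resize(b,None,fx=4,fy=4,interpolation=2));np.savez("t4.npz",**c)
A=np.array([.574,.0495,0])
mk,ms,M,r,rs,R,_=measure(c);print(mk,ms,r,rs,R,ang(M-A),ang(R-A),np.linalg.norm((R-A)[:2]))
E
```

```text
[305.405 264.98 ] [296 256  19  19 200] [281.22077922 234.60667904] [268 222  27  26 539] [ 0.51146947 -0.00384589  0.129     ] -137.63370333971133 -139.53192078477238 0.08219398451340396
```

View pics/t4.png

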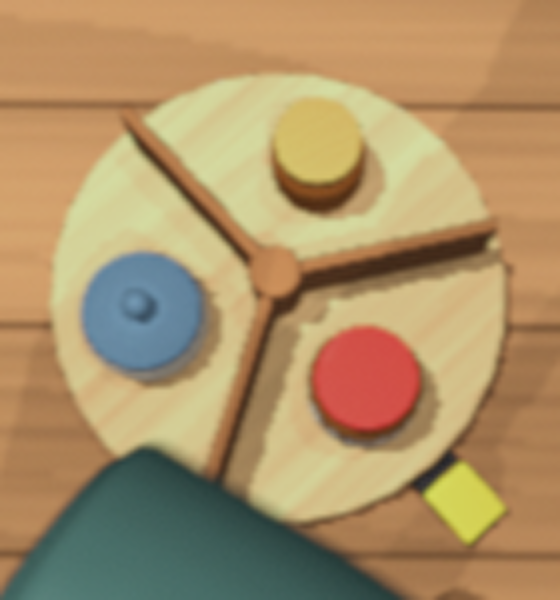

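The red lid at full-frame (281,235) lies about 3 mm sideways of the axis-to-mark line, well within the 15 mm allowed. The arm is clear and all three jars stand upright, so I hand in.

```bash
python3 -c "
from plant import *
print(job_done())"
```

```text
the job is handed in; nothing more can be done
None
```

I brought the peanut butter round to the yellow mark and handed the job in: the jar measured about 3 mm off the mark's line (15 mm allowed), wrist force readings stayed under about 5 N, and the arm ended clear of everything after about 11 s; the judge's verdict was not shown.

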